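# Pump the front brake lever and hold it at its stop

### The arm

A 6-joint arm with a two-finger parallel gripper is mounted at the origin on the work surface. World frame = base frame: x ahead of the robot, y to its left, z up, the work surface at z = 0. Lengths are in m, angles in rad, forces in N, time in s.
With the tool pointing down it reaches from about 0.375 to 0.9 m from the base axis. Payload 3.1 kg.
Tool frame: the origin (TCP) lies between the finger pads; the fingertips stand 8 mm ahead of it and the grasp point (between the pads) lies 11 mm behind it; z points along the fingers, y is the line along which they close (so a half turn about z gives the same grasp; the last joint's range is limited). The gripper opens to 87 mm and grips with 3 to 60 N. Pads are 19 mm wide; open, the fingers measure 117 mm over their backs; the gripper's body (75 mm by 190 mm) begins 51 mm behind the grasp point.
Start: joints at [0.95, 0.527, 1.433, -0, 1.181, -0.178], TCP at [0.268, 0.565, 0.231] pointing down, gripper open.
Joint ranges: [-3.08, 3.08], [-0.75, 2.2], [0.22, 2.44], [-1.43, 4.57], [0, 2.65], [-2.85, 2.85]. Speed limits (rad/s): [2.79, 2.79, 3.14, 3.14, 3.14, 3.14].

### API

Orientations are given as a unit quaternion [x, y, z, w].
In Python, from rig import robot, vision, job gives the robot as it stands.
- The arm moves only by the shell command python3 -m handwheel 'ROWS' [OPENING] [FORCE]. ROWS is JSON, a list of rows, each a list of 4 numbers: the shift along the tool's x, y, z as a fraction of full scale, then the turn about the tool's z as a fraction of full scale. A call has 1 to 20 rows; each row is the pose to reach, as a shift and turn from the pose commanded when the call began, along the tool's axes at that moment, turning the shorter way round; what a row does not reach only later rows make up. Full scale, the value 1, is 300 mm for a shift and 2 pi rad for a turn. A row lasts 1/12 s, in which the tool goes at most 41.7 mm and 7.16 degrees, less where a joint would pass 70% of its speed; a pose out of reach is approached as far as the arm can. A call with a number of a shift or a turn outside -1 to 1 is refused whole. A call with a gripper value outside its range is refused whole. OPENING is the opening in per cent of the stroke, from 0 (shut) to 100 (fully open), set as the call begins (- or left out, the last holds). The fingers move at their own pace and stop on an object; FORCE is the grip in N (left out, the last holds). Time passes only in rows, so rows that repeat a pose let the fingers close. It gives the time, the measured TCP pose, the force, the opening and the grip force at its end, in the units of the state.
- robot.get_obs(): the state, without advancing time (a new reading comes with each control period).
- vision.camera(name): name is "scene" or "top" or "wrist"; returns a dict with "frame" (420x560x3 uint8, red, green, blue), "K" (3x3 intrinsics, pixels), "k1" (the pictures are not rectified: a ray, as slopes to the right and down, at radius r is drawn at 1 + k1 r^2 times it, then the intrinsics apply), "cam_to_world" (4x4, takes a point from camera to world coordinates); the wrist camera has in their place "hand_eye" (4x4, takes a point from camera to tool coordinates, whose origin is the TCP and whose axes are the flange's). Camera axes: x right, y down, z forward; pixel columns grow to the right and rows downward; lengths in m; the calibration is good to about 2 mm. A picture is of the moment at which its call begins: read the wrist's pose just before it. There is no depth.
- job.hand_in(): hands the job in; it is judged then, once.
Trained networks look in the newest picture that a camera, given by its name, has taken for a name from the list of things; names that differ only in an ending like _2 or _b are one class to them, and where a whole thing is asked for, a point or a joint stands for the part that bears it (a point fixed in the world has none). Each returns a list of dicts, best first, with "conf" (0 to 1); they miss things now and then, are a little off and sometimes report something else, mostly with a low value. They report only what shows in the picture. A call takes as long as a camera call.
- vision.look_for(camera, label): "point" ([row, column] in pixels, amid what is visible of it).
- vision.outline_of(camera, label): "mask" (420x560 bool, what is visible of it) and "point" ([row, column] in pixels, amid what is visible of it).
The state is a dict: "time": time; "q": joint angles; "joint_velocities": joint speeds; "joint_torque": joint torques, N m; "position": TCP position; "tool_rot": TCP orientation; "ft_force": force on the tool from outside, world axes, zero at the start; "moment": the same for the moment, N m; "grip_width": finger opening in m; "grip_force": force on a finger pad.
Only numpy, scipy, OpenCV 4.12 (cv2) and the standard library are available. Lean on these libraries where they do the work, as an engineer would, in place of code of your own. Each camera call takes 0.05 s, during which the arm holds its last target. There are 200 camera calls.

### The job

The motorcycle handlebar in the vice has a freshly bled front brake, the lever beside the square fluid reservoir: with the backs of the fingers, never gripping the blade or squeezing it against the grip, press that lever in until it comes up firm, ease it all the way back out without letting it fly, then press it in to its stop again. The program finishes while still holding the lever firmly in against its stop, so that its gap to the grip can be measured; do not force it beyond a good hand pressure. Leave the clutch lever and the other things on the bench alone.

Things in the scene. Friction and masses are not known exactly. Their poses are not given: they have to be found in the camera images.
- brake_blade (a point): Centre of the outer part of the front brake lever's blade (bare aluminium, at the robot's right, by the cream square reservoir). Blade 10 mm thick (x), 15 mm tall (z), straight along y from 33 mm inboard to 13 mm outboard, 17 mm ball end 37 mm outboard. Turns with the lever. x points out of its outer face, away from the grip (press towards -x); y inboard to the pivot; z up. 0.20 m above the bench.
- brake_pivot (a point): Vertical pivot axis of the front brake lever, level with brake_blade: 115 mm along the blade's y and 34 mm behind it (its -x). Fixed to the bar; x points ahead, square to the grip.
- brake_lever (a joint): Front brake lever angle, rad: 0 fully out, 0.22 pressed in to its rigid stop (about 26 mm of travel at brake_blade). The return spring needs about 2 N at brake_blade to start and 6 N to reach the stop (sliding friction of the fingers along the blade comes on top), and throws the lever back out if it is let go.
- brake_grip: The right-hand black rubber grip, 33 mm thick, 113 mm long; origin on the bar's axis beside the pivot, the grip's middle 106 mm from it along -y (outboard); x ahead. Clear gap from grip to blade about 57 mm with the lever out, about 32 mm at its stop.
- clutch_lever (a joint): Clutch lever (dark steel, at the other bar end, no reservoir), rad: 0 out, up to 0.40 in; moves freely and stays where it is put. Leave alone.
- clutch_blade (a point): Centre of the outer part of the clutch lever's blade, 0.20 m above the bench. Leave alone.
- vice: Green bench vice, 100 mm jaws, on a 260 x 170 mm steel plate, fixed, holding the middle of the handlebar (22 mm tube, 650 mm wide). Origin on the bench below the clamped bar; x ahead (away from the screw handle), y to the clutch side, z up. Bar ends and levers are 200 mm above the bench, the reservoir's lid 265 mm; below and in front of the brake blade only things under 40 mm lie within 100 mm.
- fluid: White bottle of brake fluid, blue label, 60 mm across, 150 mm tall, standing; origin under its centre. Loose, leave alone.
- spray: Red and yellow spray can, 53 mm across, 170 mm tall, standing; origin under its centre. Loose, leave alone.
- spanner: Steel spanner 190 mm long, lying; loose, leave alone.
- driver: Screwdriver with red handle, 200 mm long, lying; loose, leave alone.
- tape: Roll of blue tape, 100 mm across, 24 mm high, lying flat; loose, leave alone.
- socket: Steel socket, 25 mm across, 36 mm tall, standing; loose, leave alone.
- bleed_tray: Yellow plastic tray 110 x 160 x 28 mm with bleed fittings; loose, leave alone.

How it is judged:
On the way, in this order (a step that is already met when the one before it is completed fails the run):
1. the front brake lever is pressed in to its firm stop by the fingers (value of joint brake_lever above 0.195 rad and contact force between the fingers and brake_lever above 4 N), for 0.2 s.
2. the lever is let all the way back out (value of joint brake_lever below 0.02 rad), for 0.1 s.
3. the lever is pressed in to its stop again (all of step 1), for 0.2 s.
At the end, for the whole second after the job is handed in: The fingers hold the front brake lever still within 0.025 rad (3 mm at the blade) of its 0.22 rad stop, pressing it with 4 to 40 N (all of step 3 and contact force between the fingers and brake_lever below 40 N and velocity of joint brake_lever between -0.05 and 0.05 rad/s); the arm keeps its last pose, push and grip.
It fails at once if the blade is gripped between the fingers, hooked with the inside of a finger (the grasp point is not out in front of the blade), or squeezed against the grip (contact force between the fingers and brake_lever above 1.5 N and (x of the grasp point in the frame of brake_blade below 0.005 m or contact force between the fingers and brake_grip above 1 N)).
It fails at once if the lever is forced with more than 40 N (contact force between the fingers and brake_lever above 40 N).
It fails at once if the lever is let fly back (faster than 2.5 rad/s) (velocity of joint brake_lever below -2.5 rad/s).
It fails at once if the clutch lever is moved (distance of clutch_blade from where it was at the start of the episode above 0.008 m).
It fails at once if a thing lying or standing on the bench is shifted or lifted by more than 20 mm (distance of any of fluid, spray, spanner, driver, tape, socket, bleed_tray from where it was at the start of the episode above 0.02 m).
It also fails if it takes over 61 s, if anything falls off the work surface, if the arm or the gripper's body presses on something with over 40 N, if the wrist force passes 120 N, or if a joint passes its speed limit or range.

## Working session

There is one attempt and no reset: what is moved stays moved. The work goes in short steps, Python scripts to look and compute and a shell command to move; the robot and the scene stay as the last step left them, time stands still between calls to the robot, and variables do not carry over. Pictures are saved under pics/ and viewed, at most 10 in all, crops included, and the job is handed in when it is done.

```bash
mkdir -p pics
cat > h.py <<'E'
import numpy as np, cv2
from rig import robot, vision, job
def ray(c,p,T=None):
    K=c["K"];k=c["k1"]
    d=np.array([(p[1]-K[0][2])/K[0][0],(p[0]-K[1][2])/K[1][1]]);u=d.copy()
    for _ in range(20): u=d/(1+k*(u@u))
    T=np.array(c["cam_to_world"] if T is None else T)
    return T[:3,3],T[:3,:3]@np.array([u[0],u[1],1])
def at_z(c,p,z,T=None):
    o,d=ray(c,p,T);return o+d*(z-o[2])/d[2]
def proj(c,X):
    T=np.linalg.inv(np.array(c["cam_to_world"]));p=T[:3,:3]@X+T[:3,3];u=p[:2]/p[2];u=u*(1+c["k1"]*(u@u))
    return [c["K"][1][1]*u[1]+c["K"][1][2],c["K"][0][0]*u[0]+c["K"][0][2]]
E
python3 - <<'E'
from h import *
o=robot.get_obs();print(o)
zs=dict(brake_blade=.2,brake_grip=.2,clutch_blade=.2,vice=.1,fluid=.075,spray=.085,spanner=0,driver=.01,tape=.012,socket=.018,bleed_tray=.014)
for n in("top","scene"):
    c=vision.camera(n);cv2.imwrite(f"pics/{n}0.png",c["frame"][:,:,::-1]);print(n,c["k1"],np.round(c["cam_to_world"],3).tolist())
    for l,z in zs.items():
        for r in vision.look_for(n,l)[:2]: print(l,round(r["conf"],2),np.round(r["point"]),at_z(c,r["point"],z).round(3))
E
```

```text
{'time': 0.0, 'q': array([ 9.49518282e-01,  5.28473565e-01,  1.43389720e+00,  1.90768645e-05,
        1.18143993e+00, -1.78502230e-01]), 'joint_velocities': array([ 5.31105205e-04,  1.64496456e-04,  4.55264519e-05, -1.21697869e-03,
       -7.93734892e-04,  1.23586647e-03]), 'joint_torque': array([ 6.97074320e-04, -4.40037274e+01, -1.76597339e+01,  6.34125411e-02,
        5.82309254e-02, -1.99384071e-04]), 'position': array([0.26732112, 0.56414301, 0.22956873]), 'tool_rot': array([ 2.19587275e-01,  9.75592230e-01, -1.01808576e-03, -4.39883921e-04]), 'ft_force': array([ 0.09312545, -0.37248317, -0.16103881]), 'moment': array([ 0.00270307,  0.01129457, -0.01986618]), 'grip_force': 0.0, 'grip_width': 0.08718750777051343}
top -0.026744174343344324 [[-0.002, -0.999, 0.041, 0.546], [-1.0, 0.002, -0.008, 0.059], [0.008, -0.041, -0.999, 1.385], [0.0, 0.0, 0.0, 1.0]]
brake_blade 0.63 [228. 390.] [ 0.529 -0.205  0.2  ]
brake_grip 0.73 [258. 388.] [ 0.452 -0.2    0.2  ]
brake_grip 0.66 [239. 280.] [0.501 0.076 0.2  ]
clutch_blade 0.66 [208. 181.] [0.58  0.327 0.2  ]
vice 0.78 [238. 280.] [0.5   
[... 572 characters left out ...]
58, -0.652, 0.786], [0.0, 0.0, 0.0, 1.0]]
brake_blade 0.74 [229. 146.] [ 0.527 -0.201  0.2  ]
brake_grip 0.67 [208. 131.] [ 0.454 -0.191  0.2  ]
brake_grip 0.6 [329. 242.] [ 0.819 -0.21   0.2  ]
clutch_blade 0.88 [138. 347.] [0.576 0.313 0.2  ]
fluid 0.94 [328. 242.] [ 0.748 -0.159  0.075]
fluid 0.41 [218. 312.] [0.626 0.15  0.075]
spray 0.53 [206. 130.] [ 0.308 -0.139  0.085]
spanner 0.73 [231. 149.] [ 0.324 -0.116  0.   ]
spanner 0.67 [278. 181.] [ 0.509 -0.146  0.   ]
driver 0.84 [168. 308.] [0.416 0.355 0.01 ]
tape 0.83 [220. 312.] [0.584 0.196 0.012]
tape 0.5 [208. 127.] [ 0.223 -0.119  0.012]
socket 0.46 [236. 195.] [ 0.436 -0.053  0.018]
bleed_tray 0.85 [297. 309.] [0.748 0.018 0.014]
```

View pics/top0.png

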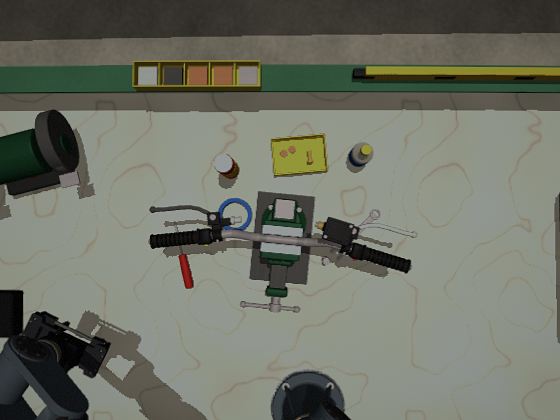

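View pics/scene0.png

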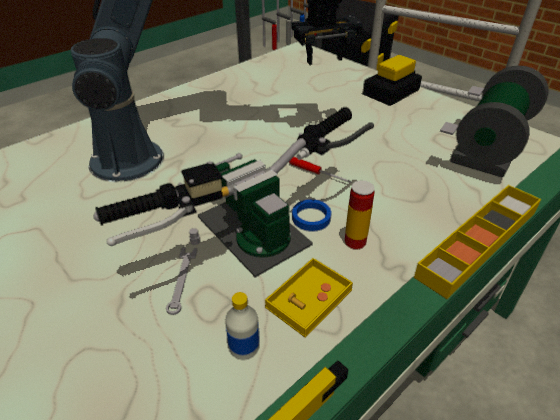

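The top view shows the brake blade running to its ball at about (235,414), with the grip behind it at (258,388) and the reservoir at (232,340). In the scene view the ball is at about (243,111). The fluid bottle and tray are well ahead of it, and the spanner lies below the blade. Next I'll measure the blade and grip lines.

Run:
```python
from h import *
def line(P):
    m=P.mean(0);v=np.linalg.svd(P-m)[2][0];v*=-np.sign(v[1]);return m,v
for n in("top","scene"):
    c=vision.camera(n)
    for l in("brake_blade","brake_grip"):
        for r in vision.outline_of(n,l)[:1]:
            P=np.array([at_z(c,p,.2)[:2] for p in np.argwhere(r["mask"])])
            m,v=line(P);t=(P-m)@v;print(n,l,r["conf"],len(P),m.round(4),"deg",np.degrees(np.arctan2(v[0],-v[1])).round(1),"ext",(m+v*t.min()).round(3),(m+v*t.max()).round(3))
            # centreline sampled along -y
            for y in np.arange(P[:,1].max(),P[:,1].min(),-.012):
                s=P[abs(P[:,1]-y)<.004]
                if len(s): print("  ",y.round(3),s[:,0].min().round(3),s[:,0].mean().round(3),s[:,0].max().round(3))
    im=c["frame"][:,:,::-1]; a=im[190:290,310:430] if n=="top" else im[150:280,85:245]
    cv2.imwrite(f"pics/{n}c.png",cv2.resize(a,None,fx=5,fy=4.5 if 0 else 5 if n=="top" else 4.5,interpolation=2) if n=="top" else cv2.resize(a,None,fx=4.5,fy=4.5,interpolation=2))
```

```text
top brake_blade 0.75 248 [ 0.5276 -0.2004] deg -11.3 ext [ 0.542 -0.127] [ 0.514 -0.27 ]
   -0.126 0.53 0.534 0.537
   -0.138 0.53 0.535 0.54
   -0.15 0.532 0.537 0.542
   -0.162 0.535 0.538 0.542
   -0.174 0.532 0.537 0.542
   -0.186 0.529 0.535 0.54
   -0.198 0.527 0.532 0.537
   -0.21 0.522 0.527 0.532
   -0.222 0.519 0.523 0.527
   -0.234 0.514 0.52 0.524
   -0.246 0.511 0.517 0.522
   -0.258 0.506 0.514 0.522
top brake_grip 0.93 686 [ 0.4493 -0.1946] deg -18.0 ext [ 0.469 -0.133] [ 0.43  -0.254]
   -0.13 0.451 0.454 0.459
   -0.142 0.448 0.467 0.486
   -0.154 0.443 0.462 0.479
   -0.166 0.441 0.458 0.476
   -0.178 0.436 0.454 0.471
   -0.19 0.43 0.451 0.469
   -0.202 0.428 0.446 0.466
   -0.214 0.425 0.443 0.461
   -0.226 0.42 0.438 0.456
   -0.238 0.415 0.434 0.453
   -0.25 0.418 0.436 0.451
scene brake_blade 0.59 738 [ 0.5283 -0.1942] deg -9.5 ext [ 0.543 -0.104] [ 0.515 -0.271]
   -0.102 0.527 0.533 0.539
   -0.114 0.526 0.534 0.541
   -0.126 0.525 0.533 0.542
   -0.138 0.525 0.535 0.546
   -0.15 0.527 0.537 0.547
   -0.162 0.526 0.537 0.548
   -0.174 0.525 0.537 0.549
   -0.186 0.522 0.536 0.548
   -0.198 0.519 0.532 0.545
   -0.21 0.515 0.529 0.542
   -0.222 0.512 0.524 0.536
   -0.234 0.507 0.519 0.531
   -0.246 0.504 0.517 0.529
   -0.258 0.502 0.514 0.526
   -0.27 0.505 0.513 0.523
scene brake_grip 0.81 1137 [ 0.4508 -0.1916] deg -15.9 ext [ 0.469 -0.129] [ 0.434 -0.251]
   -0.122 0.44 0.446 0.452
   -0.134 0.44 0.459 0.484
   -0.146 0.436 0.465 0.496
   -0.158 0.432 0.461 0.488
   -0.17 0.429 0.457 0.484
   -0.182 0.425 0.454 0.482
   -0.194 0.423 0.45 0.48
   -0.206 0.419 0.448 0.474
   -0.218 0.415 0.444 0.47
   -0.23 0.411 0.44 0.468
   -0.242 0.408 0.437 0.464
   -0.254 0.435 0.45 0.46
```

View pics/topc.png

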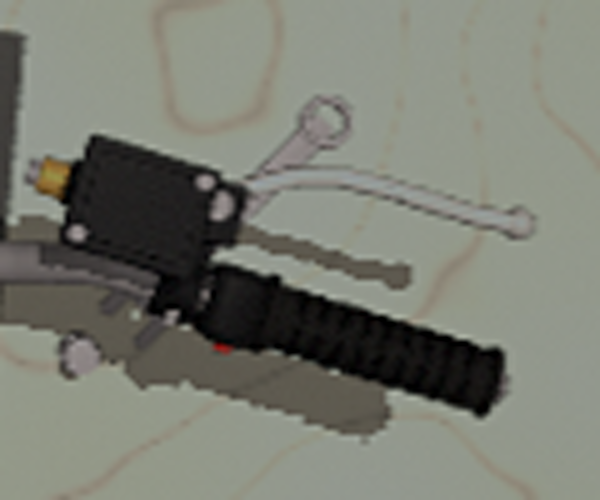

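The outer blade lies about 17° off world y, parallel to the grip. The ball sits at about (0.515,-0.263), which puts brake_blade at about (0.525,-0.228). I'll lift, close the gripper and head over with the tool's y along the blade normal.

```bash
cat > go.py <<'E'
import sys
from h import *
from scipy.spatial.transform import Rotation as R
o=robot.get_obs();t=np.array([float(a) for a in sys.argv[1:4]]);n=np.radians(float(sys.argv[4]))
Q=R.from_quat(o["tool_rot"]).as_matrix();s=Q.T@(t-o["position"])
v=Q.T@np.array([np.cos(n),np.sin(n),0]);a=np.arctan2(-v[0],v[1])
print("t",o["time"],"pos",o["position"].round(4),"y axis",np.degrees(np.arctan2(Q[1,1],Q[0,1])).round(1),"row",(s/.3).round(4),(a/2/np.pi).round(4),"q",o["q"].round(2),"F",o["ft_force"].round(1))
E
python3 -m handwheel '[[0,0,-0.5,0],[0,0,-0.5,0],[0,0,-0.5,0],[0,0,-0.5,0],[-1,-1,-0.5,0.1],[-1,-1,-0.5,0.1],[-1,-1,-0.5,0.1],[-1,-1,-0.5,0.1],[-1,-1,-0.5,0.1],[-1,-1,-0.5,0.1],[-1,-1,-0.5,0.1],[-1,-1,-0.5,0.1],[-1,-1,-0.5,0.1],[-1,-1,-0.5,0.1],[-1,-1,-0.5,0.1],[-1,-1,-0.5,0.1],[-1,-1,-0.5,0.1],[-1,-1,-0.5,0.1]]' 0 20; python3 go.py .582 -.245 .38 -17
```

```text
time: 3.0
position: [0.4097, 0.1662, 0.3806]
tool_rot: [0.51, 0.86, 0.0, -0.0]
ft_force: [0.2, -0.5, 0.4]
grip_width: 0.0005
grip_force: 0.0
t 3.0 pos [0.4097 0.1662 0.3806] y axis 28.7 row [-1.4781e+00 -1.5460e-01  5.0000e-04] 0.1269 q [ 0.13  0.11  1.64  0.    1.4  -0.37] F [ 0.2 -0.5  0.4]
```

```bash
python3 -m handwheel '[[-1,-0.1,0,0.1269],[-1,-0.1,0,0.1269],[-1,-0.1,0,0.1269],[-1,-0.1,0,0.1269],[-1,-0.1,0,0.1269],[-1,-0.1,0,0.1269],[-1,-0.1,0,0.1269],[-1,-0.1,0,0.1269],[-1,-0.1,0,0.1269],[-1,-0.1,0,0.1269]]'; python3 go.py .582 -.245 .38 -17
python3 - <<'E'
from h import *
from scipy.spatial.transform import Rotation as R
o=robot.get_obs();c=vision.camera("wrist");T=np.eye(4);T[:3,:3]=R.from_quat(o["tool_rot"]).as_matrix();T[:3,3]=o["position"];T=T@np.array(c["hand_eye"])
cv2.imwrite("pics/w0.png",c["frame"][:,:,::-1])
np.save("T.npy",T)
for r in vision.outline_of("wrist","brake_blade")[:2]:
    m=np.argwhere(r["mask"]);print(r["conf"],len(m),r["point"],m.min(0),m.max(0))
    P=np.array([at_z(c,p,.2,T)[:2] for p in m])
    for y in np.arange(P[:,1].max(),P[:,1].min(),-.01):
        s=P[abs(P[:,1]-y)<.002]
        if len(s): print("  ",y.round(3),s[:,0].min().round(4),s[:,0].mean().round(4),s[:,0].max().round(4))
E
```

```text
time: 3.83
position: [0.5275, -0.1107, 0.38]
tool_rot: [0.804, 0.595, -0.0, -0.001]
ft_force: [0.1, -0.0, 0.0]
grip_width: 0.0004
grip_force: 0.0
t 3.8333 pos [ 0.5275 -0.1107  0.38  ] y axis -16.9 row [-0.3755  0.3041 -0.0012] 0.0002 q [-0.41  0.27  1.44  0.    1.44 -0.12] F [ 0.1 -0.   0. ]
0.87 514 [229.0, 294.0] [202 283] [255 307]
   -0.12 0.533 0.5345 0.5361
   -0.13 0.5272 0.5322 0.5376
   -0.14 0.5297 0.5349 0.5403
   -0.15 0.5323 0.5368 0.5415
   -0.16 0.5321 0.5369 0.5418
   -0.17 0.5307 0.5361 0.5414
   -0.18 0.5294 0.5347 0.5399
```

View pics/w0.png

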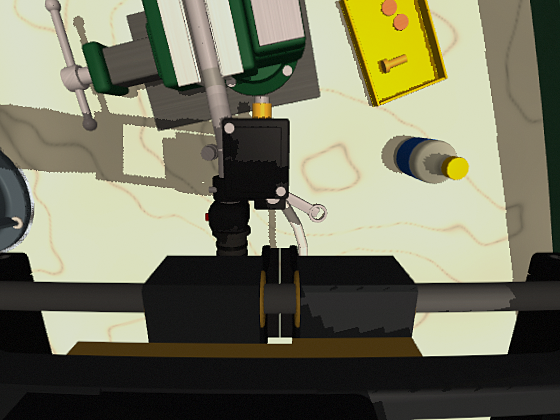

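The wrist view shows the shut fingers (about (290,280)), the reservoir at (155,255), and the blade passing under the gripper at about (230,297). Its measured line matches the top view to about 1 mm. Next I'll go out in front of the blade and down.

```bash
python3 -m handwheel '[[-0.375,0.304,0,0],[-0.375,0.304,0,0],[-0.375,0.304,0,0],[-0.375,0.304,0,0],[-0.375,0.304,0.64,0],[-0.375,0.304,0.64,0],[-0.375,0.304,0.64,0],[-0.375,0.304,0.64,0],[-0.375,0.304,0.64,0],[-0.375,0.304,0.64,0],[-0.375,0.304,0.64,0]]'; python3 go.py .544 -.234 .188 -17
python3 - <<'E'
from h import *
for n in("top","scene"):
    c=vision.camera(n);im=c["frame"][:,:,::-1].copy()
    for k,(X,col) in enumerate([((.525,-.228,.2),(0,0,255)),((.582,-.245,.188),(255,0,0))]):
        p=proj(c,np.array(X));cv2.circle(im,(int(p[1]),int(p[0])),1,col,-1)
    a=im[190:290,330:450] if n=="top" else im[150:290,70:230]
    a=cv2.resize(a,(400,350),interpolation=2);globals()[n]=a
cv2.imwrite("pics/b1.png",np.hstack([top,scene]))
E
```

```text
time: 4.85
position: [0.5815, -0.2445, 0.188]
tool_rot: [0.803, 0.595, -0.0, -0.002]
ft_force: [-0.2, -0.2, 1.0]
grip_width: -0.0001
grip_force: 0.0
t 4.85 pos [ 0.5815 -0.2445  0.188 ] y axis -16.9 row [-0.003  -0.1299  0.0005] 0.0002 q [-0.57  0.58  1.46  0.    1.1  -0.28] F [-0.2 -0.2  1. ]
```

View pics/b1.png

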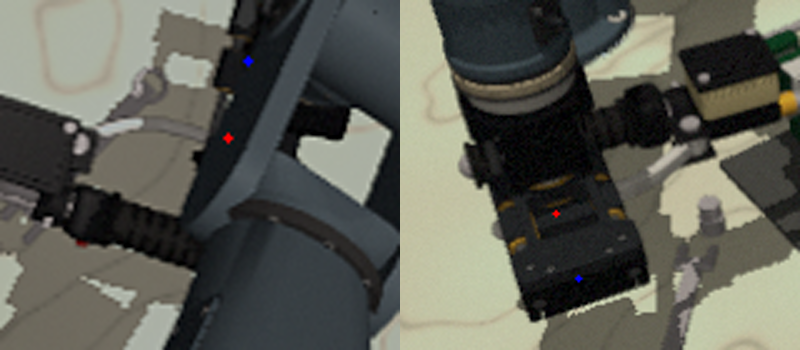

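The fingers are clear in front of the blade, the wrist passes over the grip, and the reservoir is free. Now the approach.

```bash
python3 -m handwheel '[[0,-0.05,0,0],[0,-0.1,0,0],[0,-0.115,0,0],[0,-0.12,0,0],[0,-0.13,0,0],[0,-0.14,0,0],[0,-0.15,0,0],[0,-0.16,0,0],[0,-0.16,0,0]]'; python3 go.py .544 -.234 .188 -17
```

```text
time: 5.7
position: [0.5355, -0.2326, 0.1884]
tool_rot: [0.804, 0.594, -0.0, -0.0]
ft_force: [-0.8, 0.4, 0.3]
grip_width: 0.0002
grip_force: 0.0
t 5.7 pos [ 0.5355 -0.2326  0.1884] y axis -17.1 row [0.0038 0.0284 0.0014] -0.0002 q [-0.6   0.52  1.58 -0.    1.04 -0.3 ] F [-0.8  0.4  0.3]
```

```bash
python3 -m handwheel '[[0,-0.01,0,0],[0,-0.02,0,0],[0,-0.02,0,0]]'; python3 -m handwheel '[[0,-0.01,0,0],[0,-0.02,0,0],[0,-0.02,0,0]]';python3 go.py .544 -.234 .188 -17
python3 - <<'E'
from h import *
for n in("top","scene"):
    c=vision.camera(n);im=c["frame"][:,:,::-1].copy()
    a=im[190:290,330:450] if n=="top" else im[150:290,70:230]
    a=cv2.resize(a,(400,350),interpolation=2);globals()[n]=a
cv2.imwrite("pics/b2.png",np.hstack([top,scene]))
E
```

```text
time: 5.95
position: [0.531, -0.232, 0.1888]
tool_rot: [0.804, 0.594, 0.0, 0.002]
ft_force: [2.1, -2.5, -2.2]
grip_width: 0.0003
grip_force: 1.3
time: 6.2
position: [0.5254, -0.2308, 0.1893]
tool_rot: [0.804, 0.594, 0.0, 0.002]
ft_force: [3.6, -3.4, 0.1]
grip_width: 0.0008
grip_force: 2.2
t 6.2 pos [ 0.5254 -0.2308  0.1893] y axis -17.1 row [0.008  0.0623 0.0044] -0.0001 q [-0.61  0.51  1.61 -0.    1.02 -0.31] F [ 3.6 -3.4  0.1]
```

View pics/b2.png

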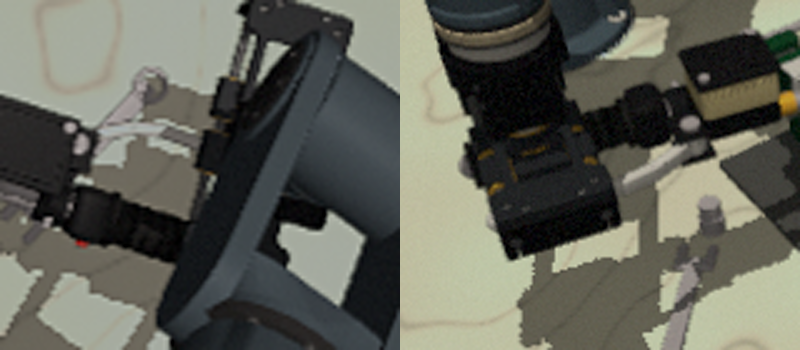

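In both views the fingers are against the blade's outer face and the lever is coming in, with force rising like the spring's. I'll keep going in smaller steps until it comes up firm.

```bash
python3 -m handwheel '[[0,-0.01,0,0],[0,-0.02,0,0],[0,-0.02,0,0]]'|sed -n '2p;4p'; python3 -m handwheel '[[0,-0.01,0,0],[0,-0.01,0,0]]'|sed -n '2p;4p';python3 -m handwheel '[[0,-0.005,0,0],[0,-0.01,0,0],[0,-0.01,0,0]]'|sed -n '2p;4p'; python3 go.py .5254 -.2308 .189 -17
```

```text
position: [0.5203, -0.2299, 0.1895]
ft_force: [3.8, -6.1, -0.8]
position: [0.5178, -0.2295, 0.1897]
ft_force: [3.8, -6.1, 0.6]
position: [0.5154, -0.229, 0.1898]
ft_force: [4.9, -6.5, -1.3]
t 6.9667 pos [ 0.5154 -0.229   0.1898] y axis -17.1 row [0.0042 0.0337 0.0028] -0.0001 q [-0.62  0.49  1.64 -0.    1.   -0.32] F [ 4.9 -6.5 -1.3]
```

```bash
python3 -m handwheel '[[0,-0.005,0,0],[0,-0.01,0,0],[0,-0.01,0,0]]'|sed -n '2p;4p'; python3 -m handwheel '[[0,-0.005,0,0],[0,-0.01,0,0],[0,-0.01,0,0]]'|sed -n '2p;4p';python3 -m handwheel '[[0,-0.004,0,0],[0,-0.007,0,0],[0,-0.007,0,0]]'|sed -n '2p;4p'; python3 go.py .5254 -.2308 .189 -17
```

```text
position: [0.5128, -0.2286, 0.1899]
ft_force: [5.3, -8.1, -0.3]
position: [0.5101, -0.2281, 0.1899]
ft_force: [6.7, -9.1, -1.9]
position: [0.5092, -0.228, 0.19]
ft_force: [6.8, -9.2, -2.5]
t 7.7167 pos [ 0.5092 -0.228   0.19  ] y axis -17.1 row [0.0069 0.0543 0.0041] -0.0002 q [-0.62  0.48  1.65 -0.    0.99 -0.32] F [ 6.8 -9.2 -2.5]
```

```bash
for i in 1; do python3 -m handwheel '[[0,-0.004,0,0],[0,-0.007,0,0],[0,-0.007,0,0]]'|sed -n '2p;4p'; done; python3 -m handwheel '[[0,-0.004,0,0],[0,-0.007,0,0],[0,-0.007,0,0]]'|sed -n '2p;4p'; python3 go.py .5254 -.2308 .189 -17
```

```text
position: [0.5089, -0.228, 0.1902]
ft_force: [9.6, -9.1, -5.1]
position: [0.5086, -0.228, 0.1904]
ft_force: [13.5, -9.5, -7.0]
t 8.2167 pos [ 0.5086 -0.228   0.1904] y axis -17.1 row [0.0076 0.0563 0.0057] -0.0004 q [-0.62  0.48  1.66  0.    0.98 -0.32] F [13.5 -9.5 -7. ]
```

Firm stop: 2 mm of command now gives only 0.3 mm of motion, and the force has reached about 18 N. I'll hold 0.4 s, then ease it out slowly.

```bash
python3 -m handwheel '[[0,0,0,0],[0,0,0,0],[0,0,0,0],[0,0,0,0],[0,0,0,0]]'|sed -n '2p;4p'; python3 -m handwheel '[[0,0.012,0,0],[0,0.025,0,0],[0,0.037,0,0],[0,0.05,0,0],[0,0.06,0,0],[0,0.07,0,0],[0,0.08,0,0],[0,0.09,0,0],[0,0.1,0,0],[0,0.11,0,0],[0,0.12,0,0],[0,0.13,0,0],[0,0.14,0,0],[0,0.15,0,0],[0,0.16,0,0],[0,0.16,0,0],[0,0.16,0,0],[0,0.16,0,0]]'
python3 - <<'E'
from h import *
c=vision.camera("top");cv2.imwrite("pics/rel.png",cv2.resize(c["frame"][190:290,330:450,::-1],None,fx=5,fy=5,interpolation=2))
E
```

```text
position: [0.5086, -0.228, 0.1904]
ft_force: [13.0, -10.0, -6.6]
time: 10.13
position: [0.5469, -0.2361, 0.1884]
tool_rot: [0.804, 0.594, -0.0, -0.0]
ft_force: [0.3, 0.7, 0.0]
grip_width: 0.0001
grip_force: 0.0
```

View pics/rel.png

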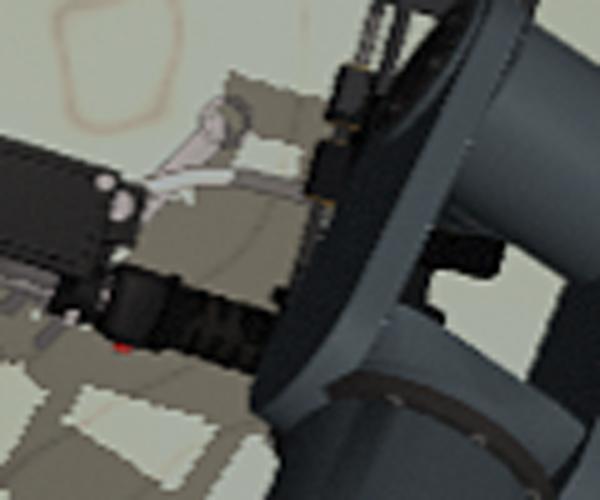

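The fingers are clear with no force, and the blade is back at its starting position. Pressing in again.

```bash
python3 -m handwheel '[[0,-0.01,0,0],[0,-0.02,0,0],[0,-0.03,0,0],[0,-0.04,0,0],[0,-0.05,0,0],[0,-0.06,0,0],[0,-0.07,0,0],[0,-0.08,0,0],[0,-0.09,0,0],[0,-0.1,0,0],[0,-0.11,0,0],[0,-0.12,0,0],[0,-0.13,0,0],[0,-0.14,0,0],[0,-0.15,0,0],[0,-0.16,0,0],[0,-0.16,0,0],[0,-0.16,0,0],[0,-0.16,0,0],[0,-0.16,0,0]]'; python3 -m handwheel '[[0,0,0,0],[0,0,0,0],[0,0,0,0],[0,0,0,0]]'
```

```text
time: 11.85
position: [0.5086, -0.228, 0.1906]
tool_rot: [0.804, 0.594, 0.003, 0.01]
ft_force: [13.6, -10.3, -5.6]
grip_width: 0.0006
grip_force: 7.2
time: 12.18
position: [0.5086, -0.228, 0.1906]
tool_rot: [0.804, 0.594, 0.003, 0.01]
ft_force: [13.4, -9.5, -6.2]
grip_width: 0.0003
grip_force: 7.2
```

Same stop, steady at about 18 N. Handing in.

```bash
python3 -c "from rig import job;print(job.hand_in())"
```

```text
the job is handed in; nothing more can be done
None
```

The brake lever was pressed to its stop, eased fully back out, and pressed in again. The job was handed in with the backs of the fingers holding it at the stop, with about 18 N measured at the wrist; no verdict came back.

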